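Clear the clay extruder barrel

TASK

A hard, dried slug of clay is stuck in the upright steel barrel of the clay extruder. Take the slim pusher (metal rod, blue collar, wooden handle) out of its wooden block, push it straight down through the barrel so that the slug drops out of the bottom into the white tray, and let go with the pusher left standing in the barrel, its collar resting on the rim. Leave the fat wooden tamper where it is; it does not fit.

Things in the scene. Friction and masses are not known exactly. Their poses are not given: they have to be found in the camera images.
- pusher_grip (a point): Middle of the pusher's pale wooden handle (32 mm diameter, 64 mm long; its z is up). Below the handle: blue disc collar 76 mm wide, 8 mm thick, then a bare metal rod 26 mm wide, 80 mm long, foot bevelled. This point is 40 mm above the collar's underside, 120 mm above the foot. Loose, 0.25 kg, upright in a fixed dark wooden block 80 x 80 x 45 mm (hole 30 mm wide, 40 deep).
- barrel_mouth (a point): Centre of the steel barrel's upper rim, z up, 150 mm above the table. Fixed upright barrel: bore 50 mm, outside 60 mm, 70 mm long, open at both ends, its lower end 66 mm above the floor of a white tray (140 x 130 mm, walls 22 mm). Wooden posts 81 mm to either side along y, tops 125 mm above the table. Collar on the rim: the rod's foot is 10 mm out below.
- slug_center (a point): Centre of the stuck slug: reddish-brown cylinder 46 mm in diameter, 38 mm high, about 0.12 kg, upright in the bore, its top about 19 mm below the rim. Four small sprung catches 12 mm above the barrel's lower end hold it; a push of about 10 N (at most 20 N) starts it past them, then it rubs along lightly until its top is past them and it drops.
- tamper_center (a point): Bystander: a fat wooden tamper standing loose on the table, 120 mm high: head 64 mm in diameter and 55 mm high (too wide for the barrel), with a pale handle 32 mm in diameter above. This point is at its centre, 60 mm up. A blue cup (80 mm wide, 90 mm high) also stands near.
There are look-alikes about, which are no part of the job. Leave any green or turquoise look-alike of the part that bears pusher_grip alone.

How it is judged:
By the outcome, as a careful person would: the job done as asked, in the order asked, and still so for the second after the job is handed in, with the robot touching nothing.
It also fails if it takes over 40 s, if anything falls off the work surface, if the arm or the gripper's body presses on something with over 40 N, if the wrist force passes 120 N, or if a joint passes its speed limit or range.

ROBOT

A 6-joint arm with a two-finger parallel gripper is mounted at the origin on the work surface. World frame = base frame: x ahead of the robot, y to its left, z up, the work surface at z = 0. Lengths are in m, angles in rad, forces in N, time in s.
With the tool pointing down it reaches from about 0.35 to 0.775 m from the base axis. Payload 7.3 kg.
Tool frame: the origin (TCP) lies midway between the tips of the shut fingers; the grasp point (between the pads) lies 19 mm behind it; z points along the fingers, y is the direction in which the jaws open and shut (so a half turn about z gives the same grasp; the last joint's range is limited). The gripper opens to 92 mm and grips with 3 to 60 N. Pads are 19 mm wide; open, the fingers measure 130 mm over their backs; the gripper's body (75 mm by 190 mm) begins 47 mm behind the grasp point.
Start: joints at [1.007, 0.342, 1.524, -0, 1.275, -0.146], TCP at [0.213, 0.48, 0.227] pointing down, gripper open.
Joint ranges: [-2.53, 2.53], [-0.77, 2.02], [0.04, 2.7], [-1, 4.14], [0.28, 2.66], [-3.11, 3.11]. Speed limits (rad/s): [2.57, 2.57, 3.14, 3.14, 3.14, 3.14].

INTERFACE

Orientations are given as [roll, pitch, yaw] about the fixed x, y, z axes, in that order (R = Rz(yaw) Ry(pitch) Rx(roll)).
In Python, from cell import robot gives the robot as it stands.
- The arm moves only by the shell command python3 -m crank 'ROWS' [FORCE]. ROWS is a JSON object of lists of equal length, an entry for each row: "claw": the opening, from 0 (shut) to 1 (fully open); "delta_pos": the shift along the tool's x, y, z in units of 25 mm (1.0 is 25 mm), a list of three; "roll": the turn about the tool's z in units of 6 degrees (1.0 is 6 degrees). In form: {"claw": [claw, ...], "delta_pos": [[dx, dy, dz], ...], "roll": [roll, ...]}. A call has exactly 8 rows; each row is the pose to reach, as a shift and turn from the pose commanded when the call began, along the tool's axes at that moment; what a row does not reach only later rows make up. A row lasts 1/12 s, in which the tool goes at most 41.7 mm and 7.16 degrees, less where a joint would pass 70% of its speed; a pose out of reach is approached as far as the arm can. A call with a gripper value outside its range is refused whole. The fingers move at their own pace and stop on an object; FORCE is the grip in N (left out, the last holds). Time passes only in rows, so rows that repeat a pose let the fingers close, or fill a call up. It gives the time, the measured TCP pose, the force and the opening at its end, in the units of the state.
- robot.observe(): the state, without advancing time (a new reading comes with each control period).
- robot.read_camera(name): name is "scene" or "side" or "wrist"; returns a dict with "color" (400x640x3 uint8, blue, green, red), "fx", "fy", "cx", "cy" (pixels), "rvec" (rotation vector, rad) and "tvec" (3), from world to camera coordinates, as OpenCV has them; the wrist camera has in their place "hand_eye" (4x4, takes a point from camera to tool coordinates, whose origin is the TCP and whose axes are the flange's). Camera axes: x right, y down, z forward; pixel columns grow to the right and rows downward; lengths in m; the calibration is good to about 2 mm. A picture is of the moment at which its call begins: read the wrist's pose just before it. There is no depth.
- robot.hand_in(): hands the job in, once; it reports no verdict.
The state is a dict: "time": time; "qpos": joint angles; "qvel": joint speeds; "joint_efforts": joint torques, N m; "tool_pos": TCP position; "tool_rot": TCP orientation; "contact_force": force on the tool from outside, world axes, zero at the start; "torque": the same for the moment, N m; "opening": finger opening in m.
Only numpy, scipy, OpenCV 4.12 (cv2) and the standard library are available. Lean on these libraries where they do the work, as an engineer would, in place of code of your own. Each camera call takes 0.05 s, during which the arm holds its last target.

## Working session

There is one attempt and no reset: what is moved stays moved. The work goes in short steps, Python scripts to look and compute and a shell command to move; the robot and the scene stay as the last step left them, time stands still between calls to the robot, and variables do not carry over. Pictures are saved under pics/ and viewed, and the job is handed in when it is done.

```bash
ls; mkdir -p pics
cat > h.py <<'E'
import numpy as np, cv2
from cell import robot
def snap(n,f):
    d=robot.read_camera(n); cv2.imwrite('pics/'+f,d['color']); return d
E
python3 - <<'E'
from h import *
np.set_printoptions(precision=4,suppress=True)
s=robot.observe(); print(s['time'],s['tool_pos'],s['tool_rot'],s['contact_force'],s['opening'])
import pickle
D={}
for n in ['scene','side','wrist']:
    d=snap(n,n+'0.png'); D[n]=d
    print(n,{k:v for k,v in d.items() if k!='color'})
pickle.dump(D,open('D0.pkl','wb'))
E
```

```text
pics
0.0 [0.2128 0.4795 0.2261] [-3.1402 -0.0002  2.7238] [ 0.9373 -0.4851  0.3298] 0.09174247510649491
scene {'fx': 363.51122549791046, 'fy': 363.51122549791046, 'cx': 320.9303723350358, 'cy': 195.2498281316222, 'rvec': array([ 1.4243,  1.9608, -0.9823]), 'tvec': array([ 0.114 , -0.1977,  1.0605])}
side {'fx': 482.93002078519027, 'fy': 482.93002078519027, 'cx': 316.3636772734759, 'cy': 191.42078359214088, 'rvec': array([ 2.2588, -0.4536,  0.2294]), 'tvec': array([-0.4276,  0.2334,  0.9465])}
wrist {'fx': 334.0993007902731, 'fy': 334.0993007902731, 'cx': 316.3584099893929, 'cy': 200.81129334633027, 'hand_eye': array([[ 0.0002, -0.9659, -0.2591,  0.0681],
       [ 1.    ,  0.0004, -0.0007,  0.    ],
       [ 0.0008, -0.2591,  0.9659, -0.1569],
       [ 0.    ,  0.    ,  0.    ,  1.    ]])}
```

View pics/scene0.png

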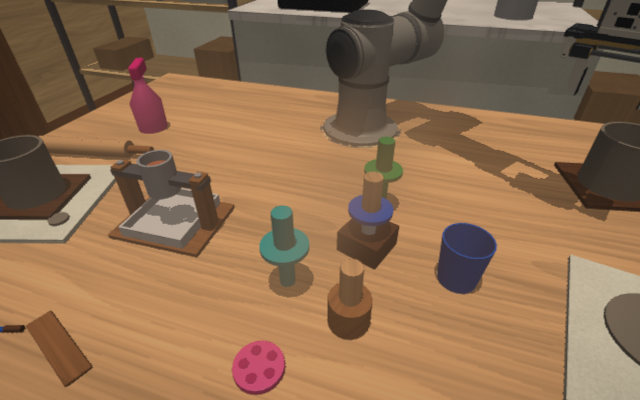

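View pics/side0.png

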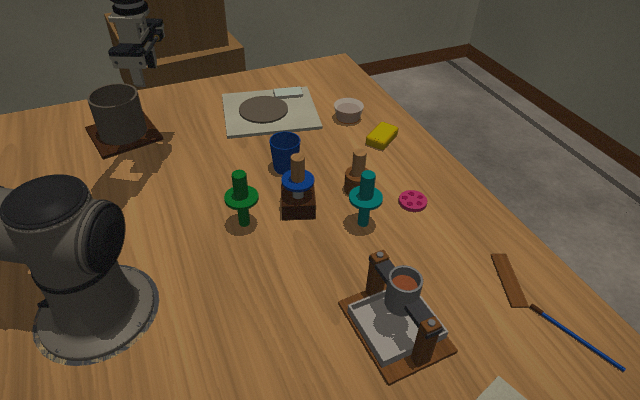

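View pics/wrist0.png

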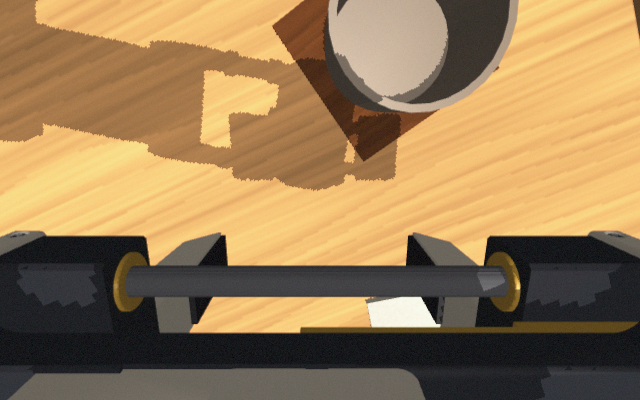

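The pusher with the blue collar is at scene (371,209) and side (298,181). The barrel rim is at scene (157,160) and side (404,275). The green and turquoise look-alikes flank the pusher, and the tamper is at scene (350,300).

```bash
cat >> h.py <<'E'
def cam(d):
    R=cv2.Rodrigues(np.array(d['rvec'],float))[0]; t=np.array(d['tvec'],float).ravel()
    K=np.array([[d['fx'],0,d['cx']],[0,d['fy'],d['cy']],[0,0,1]]); return K,R,t
def cast(d,uv,z):
    K,R,t=cam(d); uv=np.atleast_2d(uv).astype(float)
    r=(np.linalg.inv(K)@np.c_[uv,np.ones(len(uv))].T).T@R; c=-R.T@t
    s=(z-c[2])/r[:,2]; return c+s[:,None]*r
def proj(d,P):
    K,R,t=cam(d); p=(K@(R@np.atleast_2d(P).T+t[:,None])).T; return p[:,:2]/p[:,2:]
def tri(d1,u1,d2,u2):
    P=[K@np.c_[R,t] for K,R,t in (cam(d1),cam(d2))]
    X=cv2.triangulatePoints(P[0],P[1],np.array(u1,float).reshape(2,1),np.array(u2,float).reshape(2,1)).ravel(); return X[:3]/X[3]
E
python3 - <<'E'
from h import *
import pickle
np.set_printoptions(precision=4,suppress=True)
D=pickle.load(open('D0.pkl','rb'))
box={'scene':(340,190,402,230),'side':(275,165,322,200)}
E={}
for n in box:
    d=D[n]; x0,y0,x1,y1=box[n]; hsv=cv2.cvtColor(d['color'],cv2.COLOR_BGR2HSV)
    m=cv2.inRange(hsv,(105,90,40),(135,255,255)); mm=np.zeros_like(m); mm[y0:y1,x0:x1]=m[y0:y1,x0:x1]
    c=max(cv2.findContours(mm,0,1)[0],key=cv2.contourArea); h=cv2.convexHull(c)[:,0]
    e=cv2.fitEllipse(h); print(n,cv2.boundingRect(c),e); E[n]=e[0]
    P=cast(d,h,0.089); (cx,cy),r=cv2.minEnclosingCircle(P[:,:2].astype(np.float32)); print(' circ',cx,cy,r)
print(tri(D['scene'],E['scene'],D['side'],E['side']))
s=cv2.resize(D['scene']['color'][130:270,100:240],None,fx=4,fy=4,interpolation=2)
t=cv2.resize(D['side']['color'][240:390,330:470],None,fx=4,fy=4,interpolation=2)
cv2.imwrite('pics/c1.png',s);cv2.imwrite('pics/c2.png',t)
cv2.imwrite('pics/c3.png',np.hstack([cv2.resize(D['scene']['color'][150:270,320:420],None,fx=4,fy=4,interpolation=2),cv2.resize(D['side']['color'][140:260,250:350],None,fx=4,fy=4,interpolation=2)]))
E
```

```text
scene (376, 204, 17, 17) ((383.305908203125, 212.40097045898438), (13.062676429748535, 20.47117805480957), 51.704715728759766)
 circ 0.4714602828025818 0.14538758993148804 0.025756651535630226
side (275, 165, 39, 27) ((293.3353271484375, 177.44224548339844), (25.776634216308594, 41.9282112121582), 109.40047454833984)
 circ 0.460029661655426 0.14195489883422852 0.058836646378040314
[0.4664 0.1447 0.0829]
```

View pics/c1.png

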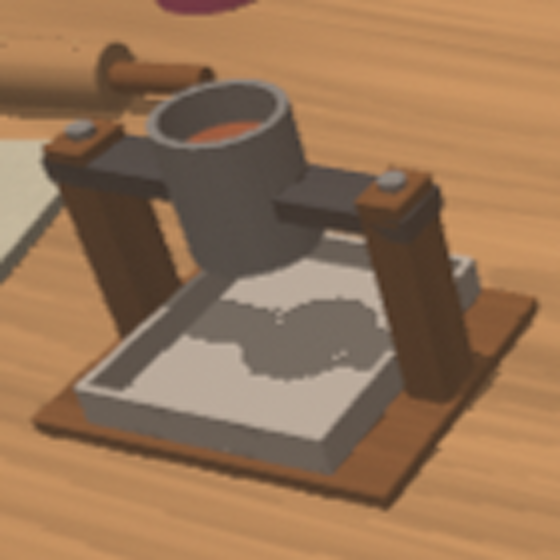

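View pics/c2.png

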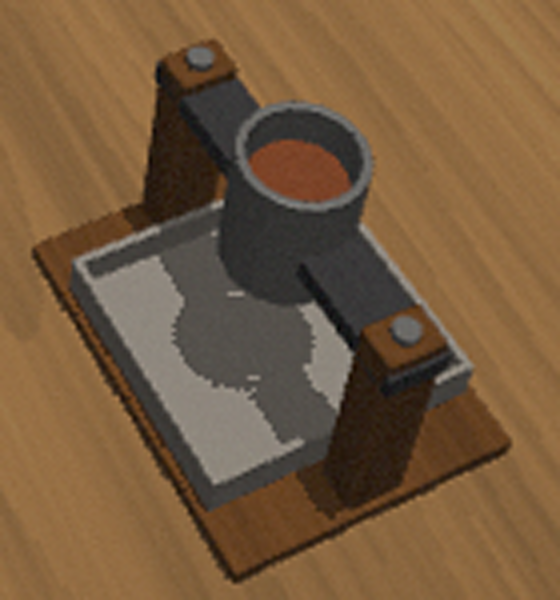

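View pics/c3.png

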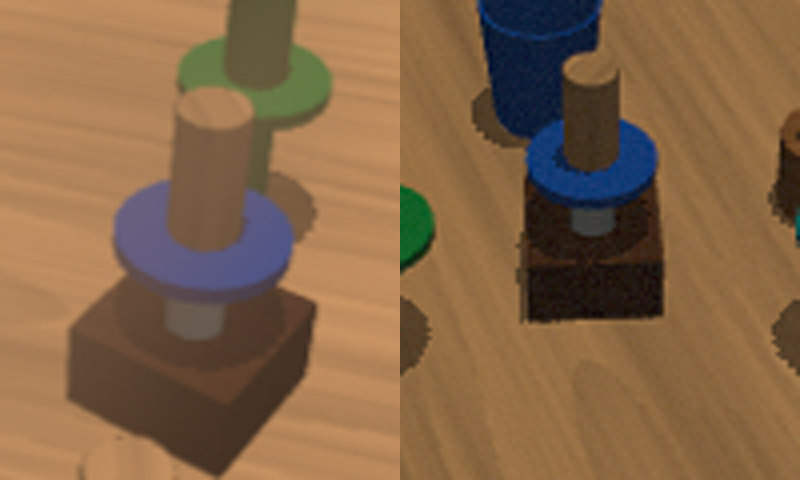

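Run:
```python
from h import *
import pickle
np.set_printoptions(precision=4,suppress=True)
D=pickle.load(open('D0.pkl','rb'))
from scipy.optimize import least_squares
def circ(P):
    r=least_squares(lambda p:np.hypot(P[:,0]-p[0],P[:,1]-p[1])-p[2],[*P[:,:2].mean(0),.03]); return r.x, np.abs(r.fun).max()
# collar
for n,(x0,y0,x1,y1),lo in (('scene',(345,188,398,228),(108,50,30)),('side',(280,169,318,194),(105,90,40))):
    d=D[n]; hsv=cv2.cvtColor(d['color'],cv2.COLOR_BGR2HSV)
    m=cv2.inRange(hsv,lo,(135,255,255)); mm=np.zeros_like(m); mm[y0:y1,x0:x1]=m[y0:y1,x0:x1]
    c=max(cv2.findContours(mm,0,1)[0],key=cv2.contourArea); h=cv2.convexHull(c)[:,0]
    print(n,cv2.boundingRect(c),circ(cast(d,h,0.089)))
top=tri(D['scene'],(373.5,177),D['side'],(297.75,157)); print('handletop',top)
for n,u in (('scene',(373.5,177)),('side',(297.75,157))): print(cast(D[n],u,.157))
# rim: picked outer rim points in crops
o={'scene':((100,130),[(147,125),(160,107),(190,90),(225,82),(265,86),(288,102),(292,118),(270,140)]),
   'side':((330,240),[(236,150),(250,122),(275,106),(298,102),(330,112),(358,132),(373,162),(368,188),(345,205),(318,210),(262,190)])}
for n,(of,p) in o.items():
    uv=np.array(p)/4.+of; e=cv2.fitEllipse(uv.astype(np.float32)); print(n,e[0],circ(cast(D[n],uv,.15))); o[n]=e[0]
print(tri(D['scene'],o['scene'],D['side'],o['side']))
# bolts on posts 
b=[tri(D['scene'],(100+80/4,130+130/4),D['side'],(330+405/4,240+330/4)),tri(D['scene'],(100+390/4,130+180/4),D['side'],(330+200/4,240+58/4))]; print(b)
```

```text
scene (349, 196, 44, 27) (array([0.4673, 0.1232, 0.0373]), np.float64(0.0011589172359246155))
side (280, 169, 34, 23) (array([0.4678, 0.1299, 0.0426]), np.float64(0.010540303168070218))
handletop [0.4707 0.124  0.1556]
[[0.4742 0.1237 0.157 ]]
[[0.47   0.1231 0.157 ]]
scene (154.8523712158203, 160.03887939453125) (array([ 0.5272, -0.2517,  0.0315]), np.float64(0.0021870203962159503))
side (406.3984680175781, 279.2047119140625) (array([ 0.52  , -0.2581,  0.0288]), np.float64(0.0009147867058071045))
[ 0.5222 -0.2562  0.1457]
[array([ 0.5242, -0.3371,  0.1268]), array([ 0.517 , -0.1762,  0.1274])]
```

```bash
cat >> h.py <<'E'
from scipy.spatial.transform import Rotation as Ro
def units(target,s=None):
    s=s or robot.observe(); R=Ro.from_euler('xyz',s['tool_rot']).as_matrix()
    return R.T@(np.array(target)-s['tool_pos'])/.025
E
python3 - <<'E'
from h import *
import pickle
np.set_printoptions(precision=4,suppress=True)
D=pickle.load(open('D0.pkl','rb'))
# neighbour handle-top centres by eye scene/side
for n,a,b in (('turq',(282,212),(368,173)),('green',(386,142),(239,174)),('tamper',(351,267),(359,154))):
    print(n,tri(D['scene'],a,D['side'],b))
print(units([0.470,0.124,0.235]))
E
```

```text
turq [0.5921 0.0184 0.1526]
green [0.3353 0.1219 0.1489]
tamper [0.6297 0.1297 0.1156]
[-15.1729  -8.8276  -0.3439]
```

```bash
python3 -m crank '{"claw":[1,1,1,1,1,1,1,1],"delta_pos":[[-1.4,-0.8,0],[-2.8,-1.6,0],[-4.2,-2.4,-0.1],[-5.6,-3.2,-0.2],[-7,-4,-0.3],[-8.4,-4.8,-0.3],[-9.8,-5.6,-0.3],[-11.2,-6.4,-0.3]],"roll":[0,0,0,0,0,0,0,0]}'; python3 -c "
from h import *
print(units([0.470,0.124,0.235]))"
```

```text
time: 0.82
tool_pos: [0.4047, 0.2182, 0.2342]
tool_rot: [3.141, -0.0, 2.724]
contact_force: [0.6, 1.2, 0.0]
opening: 0.0917
[-3.91799848 -2.38501401 -0.03085737]
```

```bash
python3 -m crank '{"claw":[1,1,1,1,1,1,1,1],"delta_pos":[[-1.3,-0.8,0],[-2.6,-1.6,0],[-3.95,-2.4,0],[-3.95,-2.4,0],[-3.95,-2.4,0],[-3.95,-2.4,0],[-3.95,-2.4,0],[-3.95,-2.4,0]],"roll":[0,0,0,0,0,0,0,0]}'
python3 - <<'E'
from h import *
import pickle
s=robot.observe(); d=snap('wrist','w1.png'); pickle.dump((s,d),open('w1.pkl','wb')); print(s['tool_pos'],s['tool_rot'],s['qpos'])
E
```

```text
time: 1.48
tool_pos: [0.4692, 0.1263, 0.2343]
tool_rot: [3.141, -0.0, 2.726]
contact_force: [0.5, 0.1, -0.2]
opening: 0.092
[0.46919514 0.12628977 0.23429334] [ 3.14139397e+00 -2.08417642e-04  2.72580158e+00] [ 1.04857086e-01  2.64073341e-01  1.61411707e+00  2.89597273e-04
  1.26348422e+00 -1.05023576e+00]
```

View pics/w1.png

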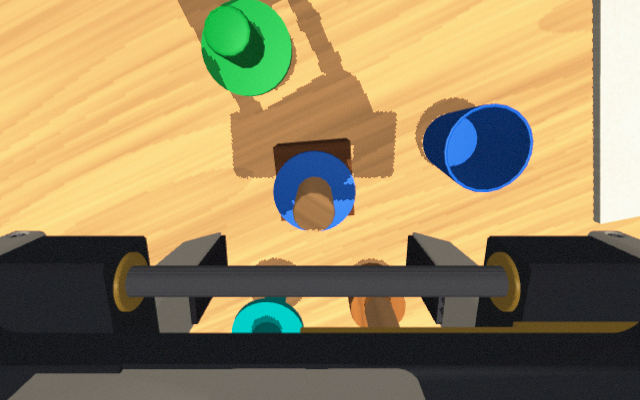

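The wrist view shows the blue collar around (315,191), with the handle top at (314,209) between the fingers. The fingers' sides are clear.

```bash
cat >> h.py <<'E'
def wcast(s,d,uv,z):
    T=np.eye(4); T[:3,:3]=Ro.from_euler('xyz',s['tool_rot']).as_matrix(); T[:3,3]=s['tool_pos']
    T=T@np.array(d['hand_eye']); K=np.array([[d['fx'],0,d['cx']],[0,d['fy'],d['cy']],[0,0,1]])
    uv=np.atleast_2d(uv).astype(float); r=(np.linalg.inv(K)@np.c_[uv,np.ones(len(uv))].T).T@T[:3,:3].T; c=T[:3,3]
    return c+((z-c[2])/r[:,2])[:,None]*r
from scipy.optimize import least_squares
def circ(P):
    r=least_squares(lambda p:np.hypot(P[:,0]-p[0],P[:,1]-p[1])-p[2],[*P[:,:2].mean(0),.03],loss='soft_l1',f_scale=.001); return r.x, np.abs(r.fun).mean()
E
python3 - <<'E'
from h import *
import pickle
s,d=pickle.load(open('w1.pkl','rb'))
hsv=cv2.cvtColor(d['color'],cv2.COLOR_BGR2HSV)
m=cv2.inRange(hsv,(100,100,40),(130,255,255)); m[:,:265]=0;m[:,365:]=0;m[:140]=0;m[235:]=0
c=max(cv2.findContours(m,0,1)[0],key=cv2.contourArea); h=cv2.convexHull(c)[:,0]; print(cv2.boundingRect(c))
print('collar',circ(wcast(s,d,h,.093)))
m=cv2.inRange(hsv,(5,60,60),(20,200,255)); m[:,285:345].copy()
z=np.zeros_like(m); z[170:232,290:338]=m[170:232,290:338]
c=max(cv2.findContours(z,0,1)[0],key=cv2.contourArea);h=c[:,0]; h=h[h[:,1]>205]; print(cv2.boundingRect(c)); print('handle top',circ(wcast(s,d,h,.157)), wcast(s,d,(314,209),.157))
cv2.imwrite('pics/w1c.png',cv2.resize(d['color'][130:240,255:375],None,fx=5,fy=5,interpolation=2))
E
```

```text
(274, 151, 81, 79)
collar (array([0.47131646, 0.1227776 , 0.03762062]), np.float64(0.00023983896822418017))
(293, 177, 45, 55)
handle top (array([0.4724429 , 0.12294357, 0.01485623]), np.float64(0.0014169264871415554)) [[0.46924119 0.12424556 0.157     ]]
```

View pics/w1c.png

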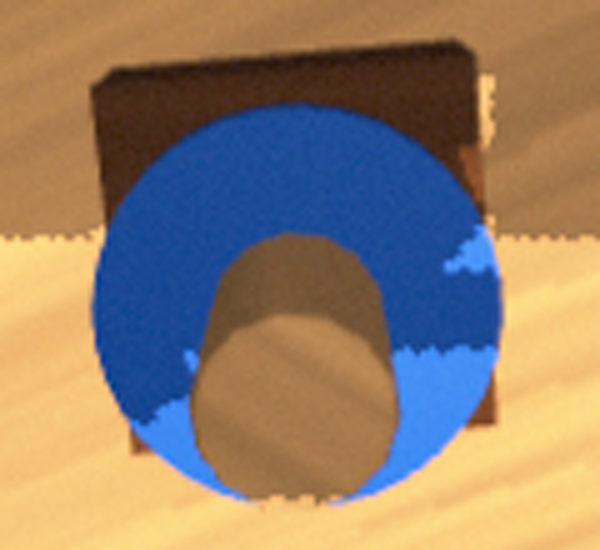

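```bash
python3 -c "
from h import *
print(units([0.471,0.123,0.101]))"
```

```text
[-0.11535548 -0.09286621  5.33382482]
```

```bash
python3 -m crank '{"claw":[1,1,1,1,1,1,1,1],"delta_pos":[[-0.12,-0.09,0.5],[-0.12,-0.09,1.4],[-0.12,-0.09,2.4],[-0.12,-0.09,3.4],[-0.12,-0.09,4.4],[-0.12,-0.09,5.1],[-0.12,-0.09,5.3],[-0.12,-0.09,5.3]],"roll":[0,0,0,0,0,0,0,0]}' 60
python3 - <<'E'
from h import *
print(units([0.471,0.123,0.101]))
E
```

```text
time: 2.2
tool_pos: [0.4707, 0.1224, 0.1008]
tool_rot: [-3.14, -0.002, 2.725]
contact_force: [-0.1, 0.8, 0.7]
opening: 0.0917
[-0.00086948  0.02490379 -0.00768616]
```

```bash
python3 -m crank '{"claw":[0.6,0.4,0.2,0,0,0,0,0],"delta_pos":[[0,0,0],[0,0,0],[0,0,0],[0,0,0],[0,0,0],[0,0,0],[0,0,0],[0,0,0]],"roll":[0,0,0,0,0,0,0,0]}' 60
python3 - <<'E'
from h import *
snap('wrist','w2.png'); print(robot.observe()['torque'])
E
```

```text
time: 2.87
tool_pos: [0.4718, 0.1218, 0.1018]
tool_rot: [3.141, 0.0, 2.724]
contact_force: [0.2, 0.4, -0.8]
opening: 0.0429
[ 0.01315375 -0.03713393 -0.00775657]
```

View pics/w2.png

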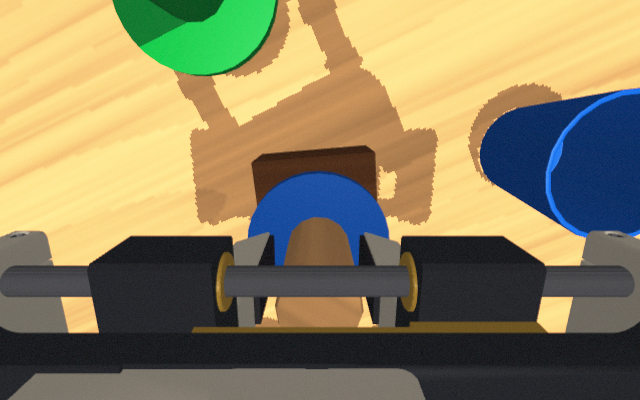

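The fingers are still closing: the opening is 43 mm and the handle is 32 mm. The handle is centred between them at column 318, so I'll wait for contact.

```bash
python3 -m crank '{"claw":[0,0,0,0,0,0,0,0],"delta_pos":[[0,0,0],[0,0,0],[0,0,0],[0,0,0],[0,0,0],[0,0,-0.1],[0,0,-0.3],[0,0,-0.5]],"roll":[0,0,0,0,0,0,0,0]}' 60
```

```text
time: 3.58
tool_pos: [0.4714, 0.1218, 0.1144]
tool_rot: [-3.141, -0.001, 2.724]
contact_force: [0.3, 0.1, -2.5]
opening: 0.031
```

```bash
python3 -m crank '{"claw":[0,0,0,0,0,0,0,0],"delta_pos":[[0,0,-0.6],[0,0,-1.4],[0,0,-2.4],[0,0,-3.6],[0,0,-4.8],[0,0,-5.8],[0,0,-6.6],[0,0,-6.8]],"roll":[0,0,0,0,0,0,0,0]}' 60
python3 - <<'E'
from h import *
import pickle
s=robot.observe(); D={'s':s}
for n in ('scene','side','wrist'): D[n]=snap(n,n+'3.png')
pickle.dump(D,open('D3.pkl','wb'))
a=D['scene']['color'][60:200,320:440];b=D['side']['color'][60:200,240:360]
cv2.imwrite('pics/c4.png',np.hstack([cv2.resize(x,None,fx=3.3,fy=3.3,interpolation=2) for x in (a,b)]))
print(s['contact_force'],s['torque'],units([0.521,-0.257,.283]))
E
```

```text
time: 4.25
tool_pos: [0.4729, 0.122, 0.2882]
tool_rot: [3.138, 0.006, 2.724]
contact_force: [1.3, 0.0, -2.7]
opening: 0.0313
[ 1.34696722e+00  7.00274543e-04 -2.73756964e+00] [-0.03319324 -0.08870194 -0.02556098] [ -7.96316404 -13.04197009   0.02283977]
```

View pics/c4.png

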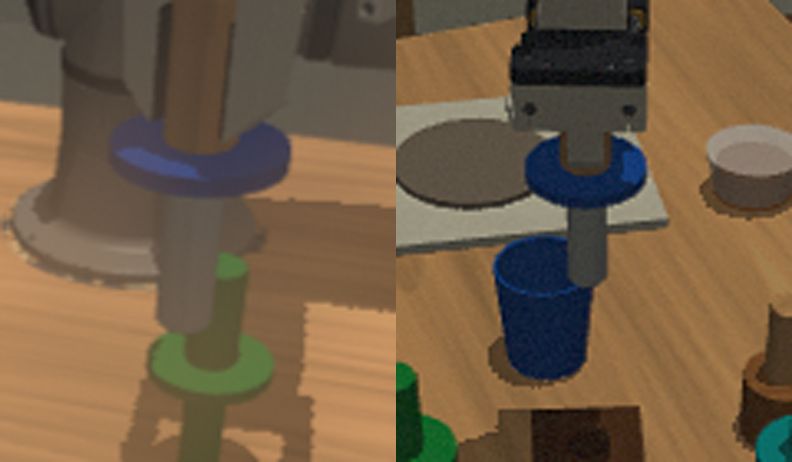

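View pics/wrist3.png

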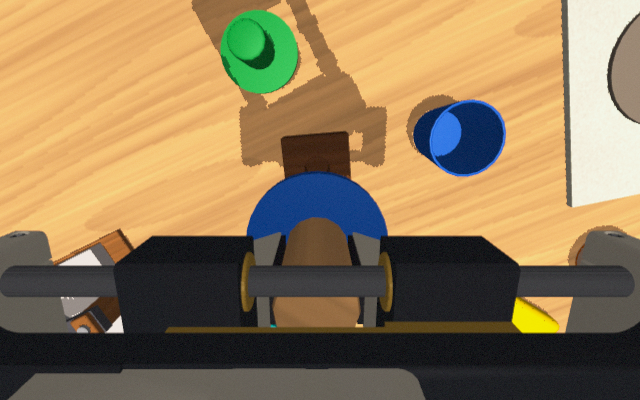

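```bash
python3 -m crank '{"claw":[0,0,0,0,0,0,0,0],"delta_pos":[[-0.4,-0.7,0],[-1.1,-1.8,0],[-1.9,-3.1,0],[-2.7,-4.4,0],[-3.5,-5.7,0],[-4.3,-7,0],[-5.1,-8.3,0],[-5.9,-9.6,0]],"roll":[0,0,0,0,0,0,0,0]}' 60; python3 -m crank '{"claw":[0,0,0,0,0,0,0,0],"delta_pos":[[-0.7,-1.1,0],[-1.3,-2.2,0],[-1.8,-3,0],[-2,-3.4,0],[-2,-3.4,0],[-2,-3.4,0],[-2,-3.4,0],[-2,-3.4,0]],"roll":[0,0,0,0,0,0,0,0]}' 60
python3 - <<'E'
from h import *
import pickle
s=robot.observe(); D={'s':s}
for n in ('scene','side','wrist'): D[n]=snap(n,n+'4.png')
pickle.dump(D,open('D4.pkl','wb'))
a=D['scene']['color'][70:210,100:220];b=D['side']['color'][160:300,350:470]
cv2.imwrite('pics/c5.png',np.hstack([cv2.resize(x,None,fx=3.3,fy=3.3,interpolation=2) for x in (a,b)]))
print(units([0.521,-0.2565,.283]))
E
```

```text
time: 5.07
tool_pos: [0.5083, -0.1589, 0.282]
tool_rot: [3.141, -0.004, 2.724]
contact_force: [0.7, -0.1, -2.0]
opening: 0.0313
time: 5.73
tool_pos: [0.5204, -0.2539, 0.284]
tool_rot: [3.141, -0.001, 2.725]
contact_force: [0.2, 1.0, -2.2]
opening: 0.031
[-0.05216026 -0.07098825  0.05876775]
```

View pics/c5.png

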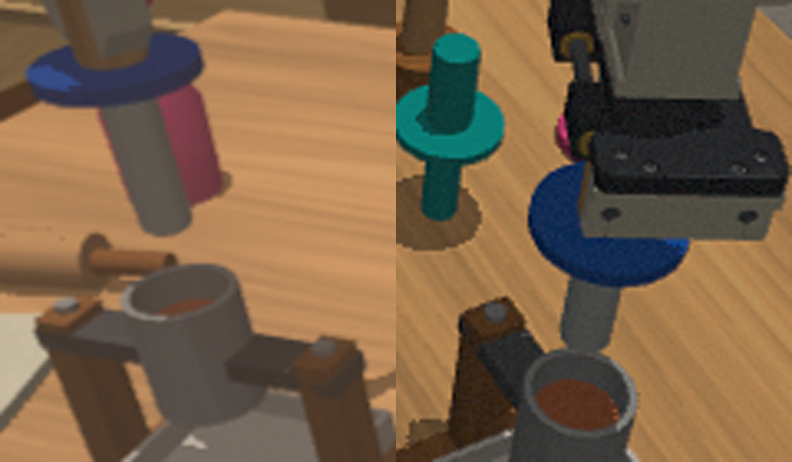

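View pics/wrist4.png

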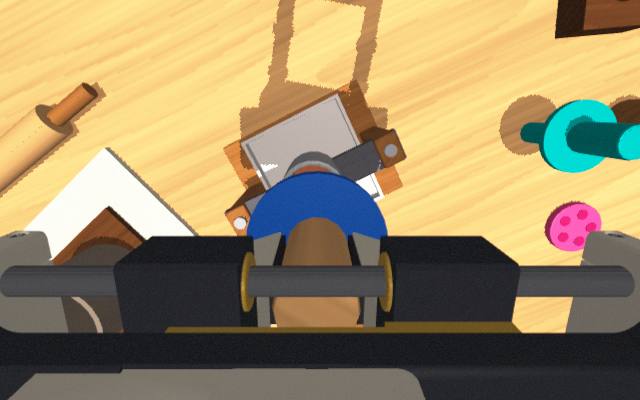

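Run:
```python
from h import *
import pickle
np.set_printoptions(precision=4,suppress=True)
D=pickle.load(open('D4.pkl','rb')); s=D['s']; w=D['wrist']
print('foot',tri(D['scene'],(150,138.2),D['side'],(407.3,263)),'tcp',s['tool_pos'])
b=wcast(s,w,[(391,150),(240,223)],.127); print('bolts',b,b.mean(0),np.linalg.norm(b[0]-b[1]))
hsv=cv2.cvtColor(w['color'],cv2.COLOR_BGR2HSV)
m=cv2.inRange(hsv,(100,100,40),(130,255,255)); m[:,:240]=0;m[:,395:]=0;m[:165]=0;m[240:]=0
c=max(cv2.findContours(m,0,1)[0],key=cv2.contourArea)[:,0]; h=[]
for x in range(252,384,3):
    q=c[c[:,0]==x]
    if len(q): h.append((x,q[:,1].min()))
print('collar',circ(wcast(s,w,h,s['tool_pos'][2]-.008)))
cv2.imwrite('pics/w4c.png',cv2.resize(w['color'][80:250,220:420],None,fx=4,fy=3.5,interpolation=2))
```

```text
foot [ 0.5188 -0.254   0.1877] tcp [ 0.5204 -0.2539  0.284 ]
bolts [[ 0.5181 -0.1767  0.127 ]
 [ 0.5252 -0.3388  0.127 ]] [ 0.5216 -0.2578  0.127 ] 0.16223467705053837
collar (array([ 0.5176, -0.2527,  0.036 ]), np.float64(0.00015890060716303167))
```

View pics/w4c.png

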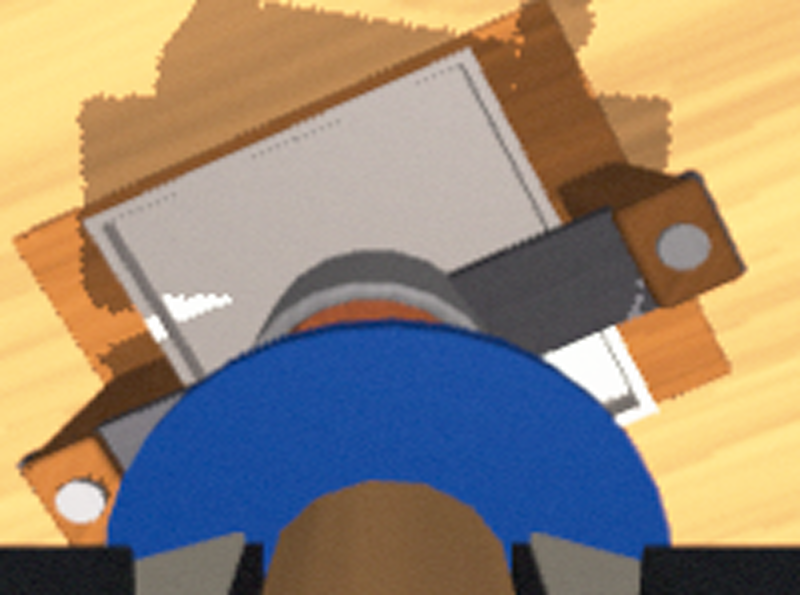

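```bash
python3 -c "
from h import *
print(units([0.522,-0.2578,.234]))"
```

```text
[-0.1091416  -0.10263486  2.01878194]
```

```bash
python3 -m crank '{"claw":[0,0,0,0,0,0,0,0],"delta_pos":[[-0.11,-0.1,0],[-0.11,-0.1,0.3],[-0.11,-0.1,0.8],[-0.11,-0.1,1.3],[-0.11,-0.1,1.7],[-0.11,-0.1,2],[-0.11,-0.1,2],[-0.11,-0.1,2]],"roll":[0,0,0,0,0,0,0,0]}' 60
python3 - <<'E'
from h import *
D={}
for n in ('scene','side'): D[n]=snap(n,n+'5.png')
a=D['scene']['color'][90:230,100:220];b=D['side']['color'][200:340,350:470]
cv2.imwrite('pics/c6.png',np.hstack([cv2.resize(x,None,fx=3.3,fy=3.3,interpolation=2) for x in (a,b)]))
print(units([0.522,-0.2578,.222]))
E
```

```text
time: 6.55
tool_pos: [0.5219, -0.2587, 0.2339]
tool_rot: [3.141, -0.001, 2.724]
contact_force: [0.4, 0.1, -2.2]
opening: 0.0315
[0.02747835 0.03991291 0.5141833 ]
```

View pics/c6.png

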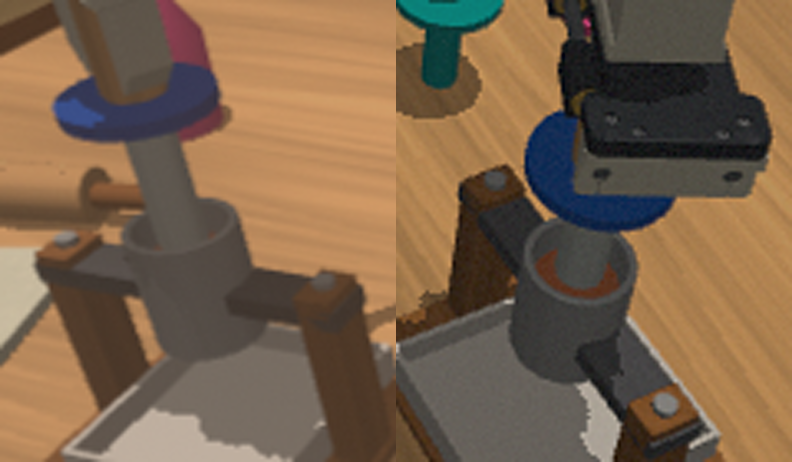

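The foot is inside the bore and centred, at side crop (585,275). Next comes a gentle push.

```bash
python3 -m crank '{"claw":[0,0,0,0,0,0,0,0],"delta_pos":[[0,0,0.1],[0,0,0.2],[0,0,0.3],[0,0,0.4],[0,0,0.5],[0,0,0.6],[0,0,0.7],[0,0,0.7]],"roll":[0,0,0,0,0,0,0,0]}' 60; python3 -c "
from h import *
snap('side','side6.png')"
```

```text
time: 7.32
tool_pos: [0.5223, -0.2591, 0.218]
tool_rot: [-3.141, 0.003, 2.724]
contact_force: [-0.8, -1.3, 1.5]
opening: 0.0311
```

```bash
python3 -m crank '{"claw":[0,0,0,0,0,0,0,0],"delta_pos":[[0,0,0.15],[0,0,0.3],[0,0,0.45],[0,0,0.6],[0,0,0.75],[0,0,0.9],[0,0,1.05],[0,0,1.1]],"roll":[0,0,0,0,0,0,0,0]}' 60; python3 -c "
from h import *
snap('side','side7.png')
d=snap('scene','scene7.png')"
```

```text
time: 8.03
tool_pos: [0.5224, -0.259, 0.1894]
tool_rot: [-3.142, 0.002, 2.724]
contact_force: [0.7, -0.2, 3.7]
opening: 0.0313
```

View pics/scene7.png

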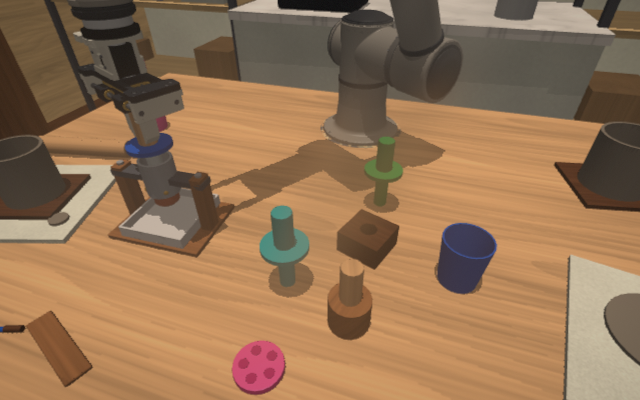

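View pics/side7.png

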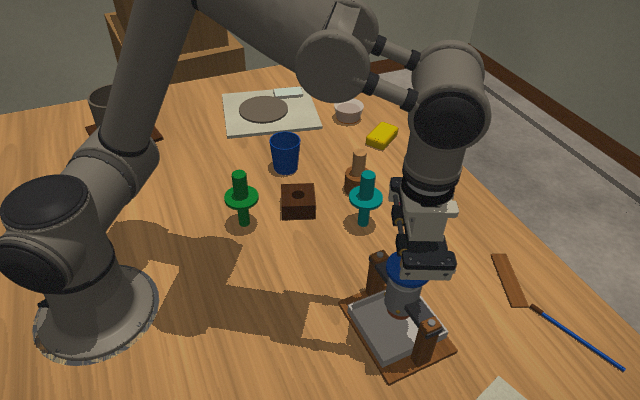

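The slug is emerging below the barrel at scene (167,198). I'll keep pushing down: about 24 mm remains until the collar seats.

```bash
python3 -m crank '{"claw":[0,0,0,0,0,0,0,0],"delta_pos":[[0,0,0.12],[0,0,0.24],[0,0,0.36],[0,0,0.48],[0,0,0.6],[0,0,0.72],[0,0,0.84],[0,0,0.86]],"roll":[0,0,0,0,0,0,0,0]}' 60
python3 - <<'E'
from h import *
D={}
for n in ('scene','side'): D[n]=snap(n,n+'8.png')
a=D['scene']['color'][110:250,100:220];b=D['side']['color'][240:380,350:470]
cv2.imwrite('pics/c8.png',np.hstack([cv2.resize(x,None,fx=3.3,fy=3.3,interpolation=2) for x in (a,b)]))
E
```

```text
time: 8.8
tool_pos: [0.5216, -0.2586, 0.1669]
tool_rot: [3.141, -0.001, 2.724]
contact_force: [-0.3, 0.3, -2.9]
opening: 0.0312
```

View pics/c8.png

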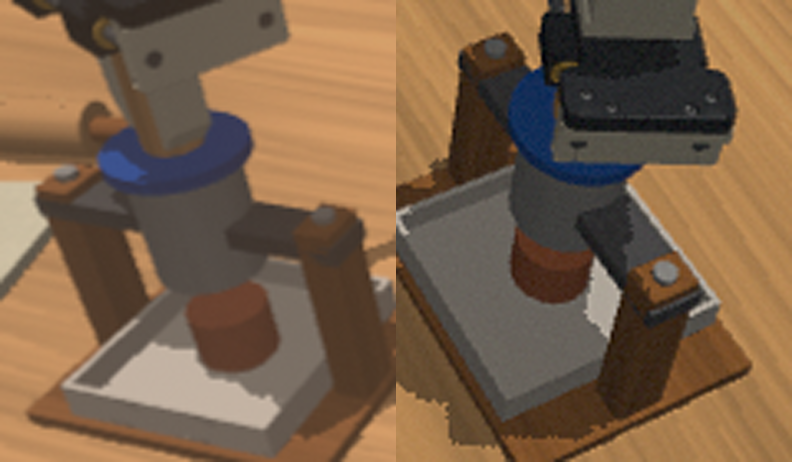

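The slug has dropped and stands in the tray at scene crop (235,325). The wrist still carries the pusher's weight, so I'll lower until the rim takes it.

```bash
python3 -m crank '{"claw":[0,0,0,0,0,0,0,0],"delta_pos":[[0,0,0.02],[0,0,0.04],[0,0,0.06],[0,0,0.08],[0,0,0.08],[0,0,0.08],[0,0,0.08],[0,0,0.08]],"roll":[0,0,0,0,0,0,0,0]}' 20
```

```text
time: 9.57
tool_pos: [0.5221, -0.2588, 0.1667]
tool_rot: [-3.141, 0.001, 2.724]
contact_force: [-2.8, 1.3, 5.6]
opening: 0.0314
```

```bash
python3 -m crank '{"claw":[0,0.1,0.34,0.4,0.5,0.6,0.8,1],"delta_pos":[[0,0,-0.04],[0,0,-0.04],[0,0,-0.04],[0,0,-0.04],[0,0,-0.04],[0,0,-0.04],[0,0,-0.04],[0,0,-0.04]],"roll":[0,0,0,0,0,0,0,0]}' 20;  python3 -m crank '{"claw":[1,1,1,1,1,1,1,1],"delta_pos":[[0,0,0],[0,0,0],[0,0,0],[0,0,0],[0,0,0],[0,0,0],[0,0,0],[0,0,0]],"roll":[0,0,0,0,0,0,0,0]}' 20
python3 - <<'E'
from h import *
snap('wrist','w9.png')
E
```

```text
time: 10.23
tool_pos: [0.5219, -0.2588, 0.1666]
tool_rot: [3.141, -0.0, 2.724]
contact_force: [-0.2, -0.8, -0.5]
opening: 0.059
time: 10.9
tool_pos: [0.5219, -0.2587, 0.1667]
tool_rot: [3.142, 0.0, 2.724]
contact_force: [-0.5, 0.1, -0.4]
opening: 0.0917
```

View pics/w9.png

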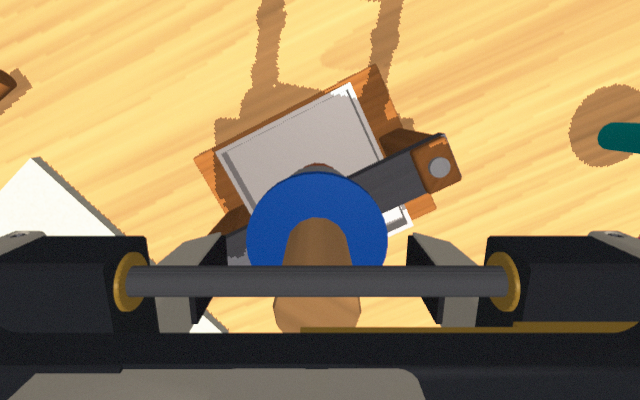

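The fingers are fully open and clear of the handle, with the handle centred at column 318. I'll retreat straight up.

```bash
python3 -m crank '{"claw":[1,1,1,1,1,1,1,1],"delta_pos":[[0,0,-0.3],[0,0,-0.8],[0,0,-1.6],[0,0,-2.6],[0,0,-3.6],[0,0,-4.4],[0,0,-4.8],[0,0,-4.8]],"roll":[0,0,0,0,0,0,0,0]}' 20
python3 - <<'E'
from h import *
D={}
for n in ('scene','side'): D[n]=snap(n,n+'10.png')
a=D['scene']['color'][90:250,100:220];b=D['side']['color'][220:380,350:470]
cv2.imwrite('pics/c10.png',np.hstack([cv2.resize(x,None,fx=3.3,fy=3.3,interpolation=2) for x in (a,b)]))
E
```

```text
time: 11.62
tool_pos: [0.5227, -0.2592, 0.2896]
tool_rot: [-3.141, 0.005, 2.724]
contact_force: [0.4, -0.7, 0.6]
opening: 0.0917
```

View pics/c10.png

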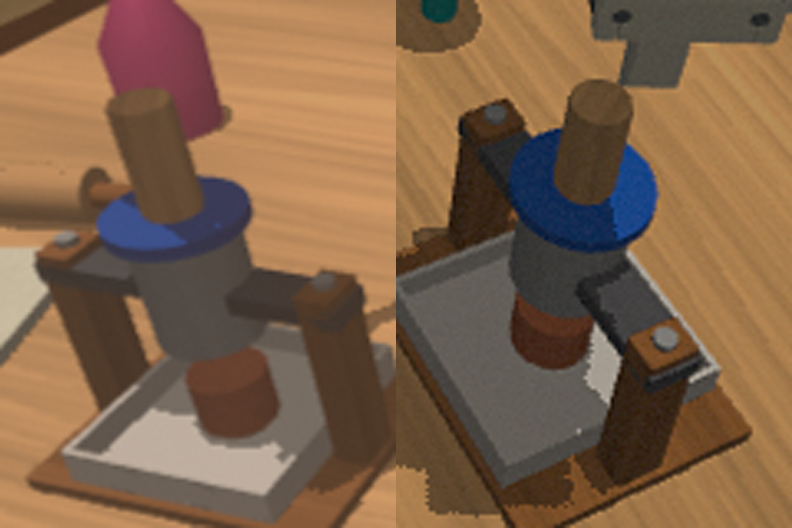

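View pics/scene10.png

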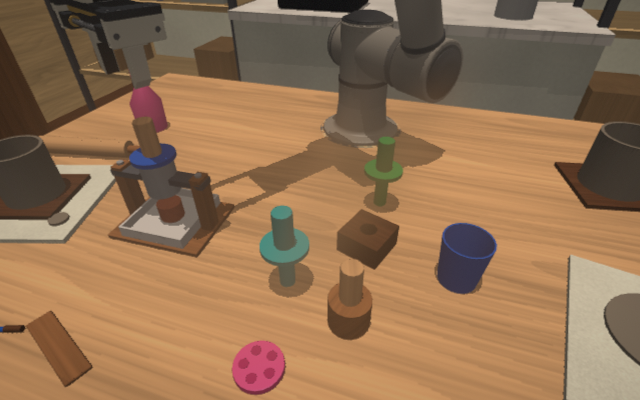

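The pusher stands with its collar on the rim, the slug is in the tray, and nothing else has moved. I'll do a quick height check, then hand in.

Run:
```python
from h import *
a=robot.read_camera('scene');b=robot.read_camera('side')
print('handle top (expect z .222)',tri(a,(142.4,120.3),b,(411.8,248.8)))
print(robot.observe()['contact_force'],robot.observe()['time'])
print(robot.hand_in())
```

```text
handle top (expect z .222) [ 0.5216446  -0.25433666  0.2220945 ]
[ 0.76942324 -0.08824137  0.29674207] 11.8167
the job is handed in; nothing more can be done
None
```

The job is done and handed in at about 11.8 s. I took the blue-collared pusher from its block and pushed it straight down through the barrel. The slug dropped out and stands in the white tray. I then let go and backed the gripper straight up, leaving the pusher in the barrel.

**Last checks:**
- **Pusher:** it stands upright with its collar on the rim. The top of its handle measured 0.222 m, as expected for a seated collar. Its horizontal position is within about 3 mm of my estimate of the barrel's centre.
- **Gripper:** it is open, clear of the pusher and reading no contact force.
- **Everything else:** the tamper, the cup and the green and turquoise look-alikes look unmoved.

**Forces:** the highest I read at the end of a move was about 6 N. I did not catch the peak push as the slug passed the catches, because force is only reported when a move ends.

**Disagreement:** one early single-camera fit of the barrel rim was about 8 mm off the others. I set it aside because the post bolts and the other views agreed to within about 2 mm.

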